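Pin the hold-down bar of a carving jig and tighten its clutch knob

ROBOT

A 6-joint arm with a two-finger parallel gripper is mounted at the origin on the work surface. World frame = base frame: x ahead of the robot, y to its left, z up, the work surface at z = 0. Lengths are in m, angles in rad, forces in N, time in s.
With the tool pointing down it reaches from about 0.35 to 0.775 m from the base axis. Payload 7.3 kg.
Tool frame: the origin (TCP) lies at the very end of the fingers, on their centre line; the grasp point (between the pads) lies 19 mm behind it; z points along the fingers, y is the line along which they close (so a half turn about z gives the same grasp; the last joint's range is limited). The gripper opens to 92 mm and grips with 3 to 60 N. Pads are 19 mm wide; open, the fingers measure 130 mm over their backs; the gripper's body (75 mm by 190 mm) begins 47 mm behind the grasp point.
Start: joints at [1.12, 0.342, 1.524, -0, 1.275, -0.146], TCP at [0.158, 0.501, 0.227] pointing down, gripper open.
Joint ranges: [-2.53, 2.53], [-0.77, 2.02], [0.04, 2.7], [-1, 4.14], [0.28, 2.66], [-3.11, 3.11]. Speed limits (rad/s): [2.57, 2.57, 3.14, 3.14, 3.14, 3.14].

INTERFACE

Orientations are given as [roll, pitch, yaw] about the fixed x, y, z axes, in that order (R = Rz(yaw) Ry(pitch) Rx(roll)).
In Python, from cell import observe, read_camera, get_calibration, hand_in, search_frame gives the robot as it stands.
- The arm moves only by the tool step_arm, never from a script. Its argument "commands" is a list of rows, each an object with "translation": the shift along the tool's x, y, z in mm, a list of three; "roll": the turn about the tool's z in rad. In form: [{"translation": [x, y, z], "roll": roll}, ...]. A call has 1 to 20 rows; each row shifts and turns the commanded pose from where the row before left it, along the tool's axes as they then stand; what a row does not reach is not made up. A row lasts 1/12 s, in which the tool goes at most 41.7 mm and 7.16 degrees, less where a joint would pass 70% of its speed; a pose out of reach is approached as far as the arm can. A call is refused whole if a number of a shift passes 41.7 or a number of a turn 0.125, either way. A call with a gripper value outside its range is refused whole. "fingers" is the opening, from 0 (shut) to 1 (fully open), set as the call begins (left out, the last holds). The fingers move at their own pace and stop on an object; "grip_force" is the grip in N (left out, the last holds). Time passes only in rows, so rows that do not move let the fingers close. It gives the time, the measured TCP pose, the force, the opening and the grip force at its end, in the units of the state.
- observe(): the state, without advancing time (a new reading comes with each control period).
- read_camera(name): name is "scene" or "top" or "wrist"; returns the picture (384x512x3 uint8, red, green, blue); there is no depth.
- get_calibration(name): a dict with "camera_matrix" (3x3 intrinsics, pixels), "world_from_camera" (4x4, takes a point from camera to world coordinates). Camera axes: x right, y up, looking along -z (the intrinsics and any distortion apply to the point x, -y, -z); pixel columns grow to the right and rows downward; lengths in m; the calibration is good to about 2 mm. A picture is of the moment at which its call begins: read the wrist's pose just before it. get_calibration takes no time and is no camera call; for the wrist camera it gives the pose at the moment of the call.
- hand_in(): hands the job in; it is judged then, once.
Trained networks look in the newest picture that a camera, given by its name, has taken for a name from the list of things; names that differ only in an ending like _2 or _b are one class to them, and where a whole thing is asked for, a point or a joint stands for the part that bears it (a point fixed in the world has none). Each returns a list of dicts, best first, with "confidence" (0 to 1); they miss things now and then, are a little off and sometimes report something else, mostly with a low value. They report only what shows in the picture. A call takes as long as a camera call. They do not tell look-alikes from the thing itself.
- search_frame(camera, name): "at" ([x, y, z] in m, in world coordinates, good to about 4 mm: the middle of the surface that is visible of it).
The state is a dict: "time": time; "qpos": joint angles; "qvel": joint speeds; "joint_efforts": joint torques, N m; "tool_pos": TCP position; "tool_rot": TCP orientation; "contact_force": force on the tool from outside, world axes, zero at the start; "torque": the same for the moment, N m; "opening": finger opening in m; "grip_force": force on a finger pad.
Only numpy, scipy, OpenCV 4.12 (cv2) and the standard library are available. Lean on these libraries where they do the work, as an engineer would, in place of code of your own. Each camera call takes 0.05 s, during which the arm holds its last target. There are 200 camera calls.

TASK

Swing the steel hold-down bar of the carving jig closed, so that the eye at its end lies between the two green ears of the yoke, then take the red-handled pin out of the wooden rack, push it down through both ears and the eye until its collar sits on the upper ear, and let go of it. Then turn the orange knob on the bar clockwise (seen from above) until its screw stops and the slip clutch clearly slips, and leave it tight. Do not disturb the two gouges in the rack, the bottle, the chisel, the sharpening stone or the wooden offcut.

Things in the scene. Friction and masses are not known exactly. Their poses are not given: they have to be found in the camera images.
- jig: Fixed jig: plywood board 240 x 280 x 18 mm (x, y, z) with a fretwork panel on it (top 38 mm above the table). Origin: centre of the underside; z up. A steel bar is hinged at jig (30, 100) mm on a post (bolt head to 75 mm high); the green yoke stands at (30, -100) mm, open to jig -x and +-y, with a back wall 22 to 36 mm beyond the hole's axis on its +x side, as high as the ears.
- yoke_top (a point): Centre of the pin hole at the top face of the yoke's upper ear, 74 mm above the table; axes as the jig's, z up. Ears are 44 x 40 mm (x, y); upper ear 64..74 mm, lower ear 36..48 mm above the table, each with a vertical 17 mm hole; free space below down to 18 mm. The back wall reaches up to the ear's top.
- bar_hinge (a point): Point on the vertical hinge axis of the swing bar, at the height of the bar's top face (62 mm above the table); axes as the jig's.
- bar (a joint): Angle of the swing bar, rad: 0 = closed against its stop, holes in line; positive = open, its end swung to jig -x, up to 1.0. At angle a it points from the hinge along (-sin a, -cos a) in the jig's frame. Flat bar 24 mm wide, 50..62 mm above the table. It stays where left; about 1 N at its end moves it. Push it sideways to close it.
- bar_eye (a point): Centre of the eye's hole at the bar's top face, 200 mm from the hinge, 62 mm above the table. The eye is a 40 x 40 mm square end, 12 mm thick, with an 18 mm hole. Axes turn with the bar.
- knob_top (a point): Centre of the top of the orange ribbed knob, 106 mm above the table, on the bar 85 mm from its hinge (so it travels with the bar); z up. The knob is a 46 mm diameter cylinder from 72 to 106 mm above the table; it may be gripped at any yaw. Below it is a brass collar 38 mm in diameter, 62..70 mm.
- screw (a joint): Turn of the clamp screw (brass collar) in the bar, rad, positive clockwise seen from above: starts between 0 and 0.35, goes to its stop at 0.8. The knob carries it along with light friction (0.04 N m).
- clutch (a joint): Slip of the knob past the screw, rad, positive clockwise seen from above; 0 at the start. The clutch holds up to 0.25 N m, so it stays 0 until the screw is at its stop and then grows as the knob is turned on. Turning the knob back loosens the screw.
- pin: Loose pin, 0.16 kg, standing in a rack socket. Origin: centre of the underside of its steel collar; z up along the pin. Below it a shaft 14 mm in diameter, 50 mm long, the last 12 mm tapered to 6 mm; above it the collar (30 mm diameter, 4 mm thick), a neck and a red handle 54 mm (pin's x) x 14 mm (pin's y), from 10 to 42 mm above the origin.
- rack: Wooden rack, fixed, 200 x 60 x 64 mm (x, y, z). Origin: centre of the underside; z up. Three 17 mm sockets, 56 mm deep, at x = -65, 0 and 65 mm of its middle line hold the pin and the two gouges, in any order, collars on the rack's top.
- gouge_a: Loose palm gouge with a pale mushroom handle (38 mm wide, top 58 mm above its origin), standing in the rack. Origin: underside of its brass collar. Leave it.
- gouge_b: As gouge_a, with a dark handle. Leave it.
- bottle: Loose water bottle, 66 mm diameter, 200 mm high, right of the rack. Origin: centre of its underside. Leave it.
- chisel: Loose chisel, 225 mm long, lying left of the jig. Leave it.
- stone: Loose grey sharpening stone, 150 x 50 x 25 mm, near right. Leave it.
- offcut: Loose wooden offcut, 90 x 35 x 18 mm, near the robot. Leave it.
Mind the look-alikes: they are no part of the job. What is meant by the pin is not blue, pink or turquoise, and is the smaller of those in its own colour.

How it is judged:
By the outcome, as a careful person would: the job done as asked, in the order asked, and still so for the second after the job is handed in, with the robot touching nothing.
It also fails if it takes over 59 s, if anything falls off the work surface, if the arm or the gripper's body presses on something with over 40 N, if the wrist force passes 120 N, or if a joint passes its speed limit or range.

## Working session

There is one attempt and no reset: what is moved stays moved. The work goes in short steps, Python scripts to look and compute and a tool call to move; the robot and the scene stay as the last step left them, time stands still between calls to the robot, and variables do not carry over. Pictures are saved under pics/ and viewed, at most 10 in all, crops included, and the job is handed in when it is done.

Besides the shell and the picture viewer there is one more tool, called after "Emit:" as name(argument=value, ...) on one line, values as JSON. step_arm: Moves the arm, as the interface text tells. Its arguments: {"type":"object","properties":{"commands":{"type":"array"},"fingers":{"type":"number"},"grip_force":{"type":"number"}},"required":["commands"]}

```bash
mkdir -p pics; ls; python3 - <<'E'
from cell import *
import cv2,numpy as np
s=observe();print(s['time'],s['tool_pos'],s['tool_rot'],s['opening'])
a=read_camera('scene');b=read_camera('top')
cv2.imwrite('pics/a.png',cv2.cvtColor(a,cv2.COLOR_RGB2BGR));cv2.imwrite('pics/b.png',cv2.cvtColor(b,cv2.COLOR_RGB2BGR))
for c in ('top','scene'):
  for n in ['pin','yoke_top','bar_hinge','bar_eye','knob_top','rack','jig','gouge_a','bottle']:
    print(c,n,[(np.round(d['at'],3).tolist(),round(d['confidence'],2)) for d in search_frame(c,n)][:4])
for c in('top','scene'):
  k=get_calibration(c);print(c,np.round(k['camera_matrix'],1).tolist(),np.round(k['world_from_camera'],3).tolist(), [x for x in k])
E
```

```text
pics
0.0 [0.15734005 0.50045775 0.22605436] [-3.14011248e+00 -2.20217980e-04  2.83679207e+00] 0.09197238050811743
top pin [([0.659, -0.36, 0.121], 0.84), ([0.191, -0.337, 0.092], 0.73), ([0.43, -0.296, 0.102], 0.62), ([0.313, -0.249, 0.129], 0.52)]
top yoke_top [([0.596, 0.111, 0.028], 0.57), ([0.595, 0.147, 0.102], 0.32), ([0.525, 0.408, 0.019], 0.18)]
top bar_hinge []
top bar_eye [([0.577, 0.128, 0.061], 0.71)]
top knob_top [([0.594, 0.139, 0.101], 0.78)]
top rack [([0.478, -0.266, 0.063], 0.86)]
top jig [([0.598, 0.111, 0.028], 0.78), ([0.359, -0.097, 0.018], 0.18)]
top gouge_a [([0.488, -0.272, 0.122], 0.74), ([0.55, -0.251, 0.116], 0.47), ([0.429, -0.294, 0.106], 0.43)]
top bottle []
scene pin [([0.323, -0.262, 0.102], 0.91), ([0.669, -0.368, 0.112], 0.8), ([0.46, -0.405, 0.086], 0.68), ([0.437, -0.305, 0.091], 0.63)]
scene yoke_top [([0.637, 0.083, 0.031], 0.63)]
scene bar_hinge [([0.634, 0.082, 0.031], 0.91)]
scene bar_eye [([0.596, 0.125, 0.062], 0.73)]
scene knob_top [([0.603, 0.137, 0.102], 0.67)]
scene rack [([0.51, -0.29, 0.048], 0.85)]
scene jig []
scene gouge_a [([0.494, -0.283, 0.109], 0.78), ([0.557, -0.263, 0.109], 0.65)]
scene bottle [([0.568, -0.511, 0.114], 0.87)]
top [[442.4, 0.0, 251.6], [0.0, 442.4, 192.1], [0.0, 0.0, 1.0]] [[-0.019, 0.986, -0.168, 0.206], [-1.0, -0.023, -0.02, -0.038], [-0.023, 0.168, 0.986, 1.333], [0.0, 0.0, 0.0, 1.0]] ['camera_matrix', 'world_from_camera']
scene [[499.9, 0.0, 261.3], [0.0, 499.9, 191.6], [0.0, 0.0, 1.0]] [[0.791, -0.375, 0.484, 1.126], [0.612, 0.49, -0.621, -0.921], [-0.005, 0.787, 0.617, 0.997], [0.0, 0.0, 0.0, 1.0]] ['camera_matrix', 'world_from_camera']
```

View pics/a.png

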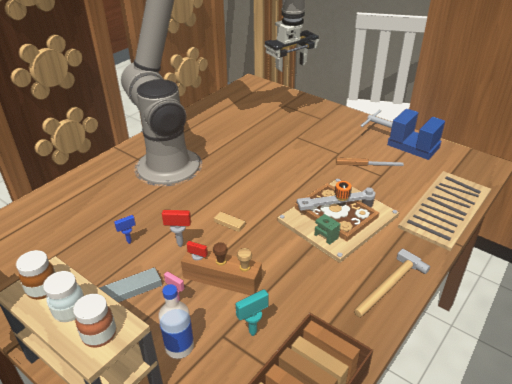

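View pics/b.png

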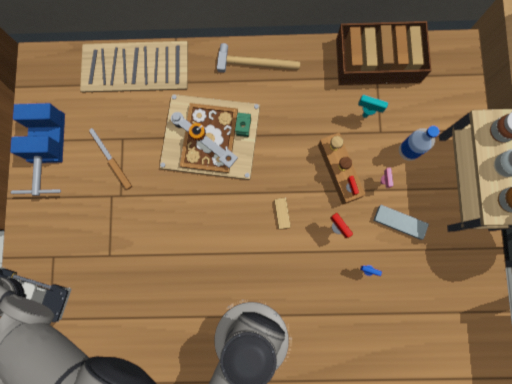

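The red candidates are the big red-handled one standing on the table (scene 177,218 / top 341,225) and the small one in the rack (scene 197,249 / top 352,186). The task wants the smaller one, standing in the rack. I'll check this in an enlarged crop, next to the jig.

```bash
python3 - <<'E'
import cv2,numpy as np
a=cv2.imread('pics/a.png');b=cv2.imread('pics/b.png')
f=lambda im,x,y,w,h,s:cv2.resize(im[y:y+h,x:x+w],None,fx=s,fy=s,interpolation=cv2.INTER_CUBIC)
p=np.hstack([f(a,150,195,130,100,3),f(b,300,130,130,100,3)])
q=np.hstack([f(a,270,160,130,100,3),f(b,150,85,130,100,3)])
cv2.imwrite('pics/c.png',np.vstack([p,q]))
E
```

```text
(no output)
```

View pics/c.png

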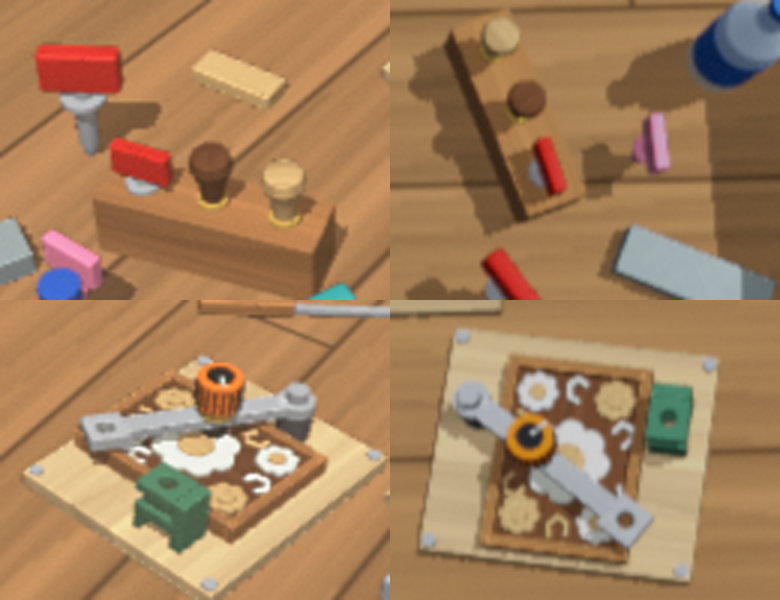

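The crop shows the small red pin at the near end of the rack, and the bigger red one standing free on the table. The small one is the target. The bar is open by roughly 0.7 rad, and the yoke hole is at top (243,124).

```bash
cat > h.py <<'E'
from cell import *
import cv2,numpy as np
def ray(c,px,z,k=None):
    k=k or get_calibration(c);K=k['camera_matrix'];T=np.array(k['world_from_camera'])
    d=np.linalg.inv(K)@[px[0],px[1],1];d=T[:3,:3]@[d[0],-d[1],-d[2]];o=T[:3,3]
    return o+d*(z-o[2])/d[2]
def toolaxes():
    from scipy.spatial.transform import Rotation as R
    s=observe();return np.array(s['tool_pos']),R.from_euler('xyz',s['tool_rot']).as_matrix()
E
python3 - <<'E'
from h import *
P={'yoke':(.074,(243.3,124),(326,221.3)),'hinge':(.075,(176.7,117.7),(369,189.3)),'eye':(.062,(228.7,158.3),(305,202.7)),'knob':(.106,(196.7,130.7),(343.3,184.3)),
'pin':(.106,(353.7,185.3),None),'pinside':(.09,None,(196.7,249)),'gd':(.122,(346,162.7),None),'gl':(.122,(337,142),None)}
for n,(z,t,s) in P.items(): print(n,*[np.round(ray(c,p,z),3).tolist() for c,p in(('top',t),('scene',s)) if p])
p,R=toolaxes();print(p,R.round(3).tolist())
E
```

```text
yoke [0.626, 0.008, 0.074] [0.627, 0.011, 0.074]
hinge [0.65, 0.206, 0.075] [0.653, 0.212, 0.075]
eye [0.525, 0.053, 0.062] [0.527, 0.056, 0.062]
knob [0.598, 0.142, 0.106] [0.597, 0.149, 0.106]
pin [0.427, -0.3, 0.106]
pinside [0.429, -0.298, 0.09]
gd [0.489, -0.279, 0.122]
gl [0.55, -0.257, 0.122]
[0.15754945 0.50080895 0.22672733] [[-0.954, 0.3, -0.0], [0.3, 0.954, 0.0], [0.0, 0.0, -1.0]]
```

Emit:
step_arm(commands=[{"translation": [-34.6, -19.5, 0], "roll": 0}, {"translation": [-34.6, -19.5, 0], "roll": 0}, {"translation": [-34.6, -19.5, 0], "roll": 0}, {"translation": [-34.6, -19.5, 0], "roll": 0}, {"translation": [-34.6, -19.5, 0], "roll": 0}, {"translation": [-34.6, -19.5, 0], "roll": 0}, {"translation": [-34.6, -19.5, 0], "roll": 0}, {"translation": [-34.6, -19.5, 0], "roll": 0}, {"translation": [-34.6, -19.5, 0], "roll": 0}, {"translation": [-34.6, -19.5, 0], "roll": 0}, {"translation": [-34.6, -19.5, 0], "roll": 0}, {"translation": [-34.6, -19.5, 0], "roll": 0}, {"translation": [-34.6, -19.5, 0], "roll": 0}], fingers=0, grip_force=20)

```text
time: 2.08
tool_pos: [0.5116, 0.1223, 0.2269]
tool_rot: [3.141, 0.0, 2.837]
contact_force: [0.5, 0.3, 0.4]
opening: 0.0101
grip_force: 0.0
```

Emit:
step_arm(commands=[{"translation": [0, 0, 10], "roll": 0.116}, {"translation": [0, 0, 10], "roll": 0.116}, {"translation": [0, 0, 10], "roll": 0.116}, {"translation": [0, 0, 10], "roll": 0.116}, {"translation": [0, 0, 10], "roll": 0.116}, {"translation": [0, 0, 10], "roll": 0.116}, {"translation": [0, 0, 10], "roll": 0.116}, {"translation": [0, 0, 10], "roll": 0.116}, {"translation": [0, 0, 10], "roll": 0.116}, {"translation": [0, 0, 10], "roll": 0.116}, {"translation": [0, 0, 10], "roll": 0.116}, {"translation": [0, 0, 10], "roll": 0.116}, {"translation": [0, 0, 0], "roll": 0}])

```text
time: 3.17
tool_pos: [0.5095, 0.1239, 0.105]
tool_rot: [-3.138, 0.001, 1.441]
contact_force: [-0.0, -0.4, -0.7]
opening: 0.0
grip_force: 0.0
```

Emit:
step_arm(commands=[{"translation": [0, 0, 18], "roll": 0}, {"translation": [0, 0, 18], "roll": 0}, {"translation": [0, 0, 18], "roll": 0}, {"translation": [-7.6, 14, 0], "roll": 0}, {"translation": [-7.6, 14, 0], "roll": 0}, {"translation": [-7.6, 14, 0], "roll": 0}, {"translation": [-7.6, 14, 0], "roll": 0}, {"translation": [-7.6, 14, 0], "roll": 0}, {"translation": [-7.6, 10, 0], "roll": 0}, {"translation": [-7.6, 6, 0], "roll": 0}, {"translation": [0, 0, 0], "roll": 0}])

```text
time: 4.08
tool_pos: [0.5902, 0.0589, 0.053]
tool_rot: [3.14, 0.0, 1.445]
contact_force: [-0.5, -0.1, 0.0]
opening: 0.0005
grip_force: 0.0
```

```bash
python3 - <<'E'
from h import *
b=read_camera('top');a=read_camera('scene')
f=lambda im,x,y,w,h,s:cv2.resize(im[y:y+h,x:x+w],None,fx=s,fy=s,interpolation=cv2.INTER_CUBIC)
w=read_camera('wrist')
o=np.hstack([f(b,150,85,130,100,3),f(a,270,160,130,100,3)])
w=cv2.resize(w,(400,300));o=np.vstack([o,np.hstack([w,np.zeros((300,380,3),np.uint8)])])
cv2.imwrite('pics/d.png',o[:,:,::-1])
E
```

```text
(no output)
```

View pics/d.png

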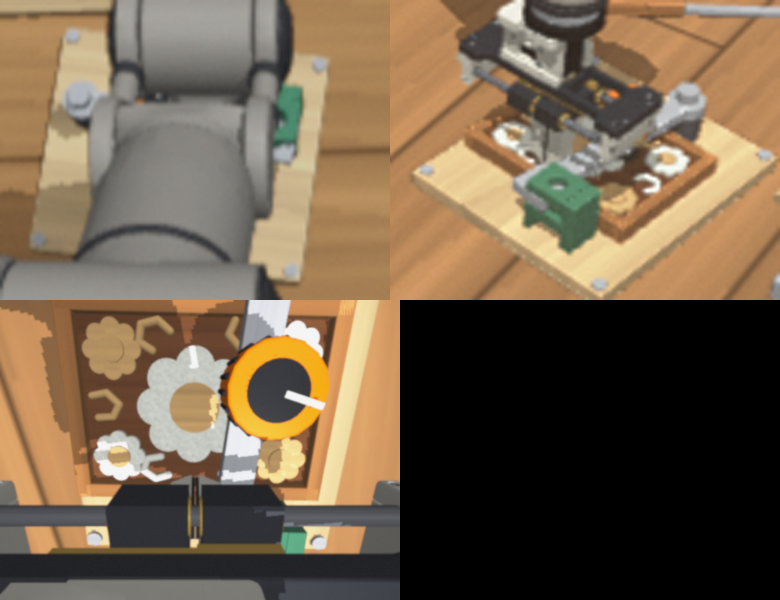

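The bar is nearly closed, with its eye partly in the yoke. I'll push it on to the stop.

Emit:
step_arm(commands=[{"translation": [0, 3, 0], "roll": 0}, {"translation": [0, 3, 0], "roll": 0}, {"translation": [0, 3, 0], "roll": 0}, {"translation": [0, 2, 0], "roll": 0}, {"translation": [0, 0, 0], "roll": 0}])

```text
time: 4.65
tool_pos: [0.6006, 0.0591, 0.0528]
tool_rot: [3.141, -0.0, 1.445]
contact_force: [-0.2, -0.6, 0.4]
opening: 0.0004
grip_force: 0.4
```

Emit:
step_arm(commands=[{"translation": [0, 2, 0], "roll": 0}, {"translation": [0, 2, 0], "roll": 0}, {"translation": [0, 2, 0], "roll": 0}, {"translation": [0, 0, 0], "roll": 0}])

```text
time: 4.98
tool_pos: [0.6065, 0.0582, 0.0527]
tool_rot: [3.141, -0.0, 1.445]
contact_force: [-0.8, -1.0, 0.6]
opening: 0.0002
grip_force: 0.4
```

Emit:
step_arm(commands=[{"translation": [0, 2, 0], "roll": 0}, {"translation": [0, 2, 0], "roll": 0}, {"translation": [0, 2, 0], "roll": 0}, {"translation": [0, 0, 0], "roll": 0}])

```text
time: 5.32
tool_pos: [0.6075, 0.0581, 0.0524]
tool_rot: [-3.131, 0.001, 1.445]
contact_force: [-16.0, 1.1, 11.5]
opening: 0.0005
grip_force: 9.9
```

The bar is at its stop, with 16 N on the fingers. I'll back off, rise and go to the rack.

Emit:
step_arm(commands=[{"translation": [0, -20, 0], "roll": 0}, {"translation": [0, 0, -40], "roll": 0}, {"translation": [0, 0, -40], "roll": 0}, {"translation": [0, 0, -40], "roll": 0}, {"translation": [0, 0, -40], "roll": 0}, {"translation": [0, 0, -40], "roll": 0}, {"translation": [-37.3, -16.5, 0], "roll": 0}, {"translation": [-37.3, -16.5, 0], "roll": 0}, {"translation": [-37.3, -16.5, 0], "roll": 0}, {"translation": [-37.3, -16.5, 0], "roll": 0}, {"translation": [-37.3, -16.5, 0], "roll": 0}, {"translation": [-37.3, -16.5, 0], "roll": 0}, {"translation": [-37.3, -16.5, 0], "roll": 0}, {"translation": [-37.3, -16.5, 0], "roll": 0}, {"translation": [-37.3, -16.5, 0], "roll": 0}, {"translation": [-37.3, -16.5, 0], "roll": 0}, {"translation": [-37.3, -16.5, 0], "roll": 0}], fingers=0.6)

```text
time: 6.73
tool_pos: [0.3594, -0.3258, 0.253]
tool_rot: [3.141, 0.0, 1.445]
contact_force: [0.3, -0.8, 0.1]
opening: 0.0551
grip_force: 0.0
```

Emit:
step_arm(commands=[{"translation": [0, 0, 0], "roll": 0.12}, {"translation": [0, 0, 0], "roll": 0.12}, {"translation": [0, 0, 0], "roll": 0.12}, {"translation": [0, 0, 0], "roll": 0.12}, {"translation": [0, 0, 0], "roll": 0.12}, {"translation": [0, 0, 0], "roll": 0.12}, {"translation": [0, 0, 0], "roll": 0.12}, {"translation": [0, 0, 0], "roll": 0.12}, {"translation": [0, 0, 0], "roll": 0.12}, {"translation": [0, 0, 0], "roll": 0}])

```text
time: 7.57
tool_pos: [0.3607, -0.3243, 0.2528]
tool_rot: [3.141, -0.0, 0.361]
contact_force: [-0.2, 0.5, -0.2]
opening: 0.0553
grip_force: 0.0
```

```bash
python3 - <<'E'
from h import *
print(toolaxes(),observe()['qpos'])
k=get_calibration('wrist');w=read_camera('wrist')
b=read_camera('top')
np.save('kw.npy',np.array(k['world_from_camera']));print(k['camera_matrix'].tolist() if hasattr(k['camera_matrix'],'tolist') else k['camera_matrix'])
hsv=cv2.cvtColor(w,cv2.COLOR_RGB2HSV)
m=cv2.inRange(hsv,(0,150,90),(5,255,255))|cv2.inRange(hsv,(174,150,90),(180,255,255))
n,l,st,ce=cv2.connectedComponentsWithStats(m)
for i in range(1,n):
  if st[i,4]>150:
    pts=np.column_stack(np.where(l==i))[:,::-1].astype(np.float32);r=cv2.minAreaRect(pts)
    print(st[i],ce[i],r)
    W=[ray('wrist',p,.106,k)[:2].round(4).tolist() for p in cv2.boxPoints(r)];print(W,ray('wrist',ce[i],.106,k).round(4))
f=cv2.resize(b[85:185,150:280],None,fx=3,fy=3,interpolation=cv2.INTER_CUBIC)
c=np.zeros((384,390,3),np.uint8);c[:300]=f
cv2.imwrite('pics/e.png',np.hstack([cv2.resize(w,(410,307),interpolation=3),c[:307]])[:,:,::-1])
cv2.imwrite('pics/w0.png',w[:,:,::-1])
E
```

```text
(array([ 0.36072957, -0.32429803,  0.25276562]), array([[ 9.35704294e-01,  3.52784822e-01,  5.85328376e-04],
       [ 3.52785007e-01, -9.35704376e-01, -2.45467783e-04],
       [ 4.61097014e-04,  4.36180333e-04, -9.99999799e-01]])) [-8.90626197e-01  2.47592661e-01  1.58402678e+00  3.11264341e-04
  1.30941425e+00  3.19544025e-01]
[[293.23822014779506, 0.0, 249.3966781111184], [0.0, 293.23822014779506, 192.58305888450937], [0.0, 0.0, 1.0]]
[242  81  17  55 670] [249.85522388 107.6119403 ] ((249.71678161621094, 107.8042984008789), (12.952507019042969, 54.144325256347656), 4.899092674255371)
[[0.4043, -0.2988], [0.4545, -0.2852], [0.458, -0.2974], [0.4079, -0.3116]] [ 0.432  -0.2981  0.106 ]
[ 154  161   42   70 1723] [174.81253627 195.04759141] ((174.74998474121094, 195.25), (66.72405242919922, 27.195587158203125), 71.56504821777344)
[[0.338, -0.2221], [0.3564, -0.245], [0.2961, -0.2875], [0.276, -0.2635]] [ 0.3179 -0.2539  0.106 ]
```

View pics/e.png

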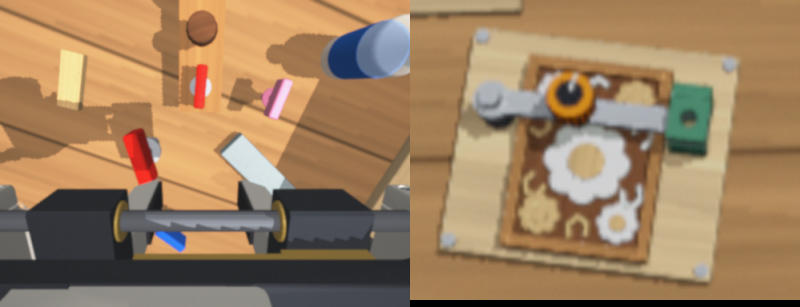

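The right-hand picture shows the bar closed with its eye in the yoke. The wrist view shows the small red handle at (200,87), and the decoy at (140,155) clear of the path. I'll go to the pin.

Emit:
step_arm(commands=[{"translation": [38, 0, 0], "roll": 0}, {"translation": [37.5, 0.5, 0], "roll": 0}, {"translation": [0, 0, 35], "roll": 0.09}, {"translation": [0, 0, 40], "roll": 0}, {"translation": [0, 0, 40], "roll": 0}, {"translation": [0, 0, 35], "roll": 0}, {"translation": [0, 0, 20], "roll": 0}, {"translation": [0, 0, 8], "roll": 0}, {"translation": [0, 0, 0], "roll": 0}])

```text
time: 8.42
tool_pos: [0.4305, -0.297, 0.0731]
tool_rot: [-3.138, 0.002, 0.277]
contact_force: [0.6, -0.6, 0.3]
opening: 0.0551
grip_force: 0.0
```

Emit:
step_arm(commands=[{"translation": [0, 0, 0], "roll": 0}, {"translation": [0, 0, 0], "roll": 0}, {"translation": [0, 0, 0], "roll": 0}, {"translation": [0, 0, 0], "roll": 0}, {"translation": [0, 0, 0], "roll": 0}, {"translation": [0, 0, 0], "roll": 0}, {"translation": [0, 0, 0], "roll": 0}], fingers=0, grip_force=30)

```text
time: 9.0
tool_pos: [0.4314, -0.2978, 0.0751]
tool_rot: [3.141, -0.0, 0.275]
contact_force: [0.0, 0.9, 4.6]
opening: 0.0133
grip_force: 30.0
```

Emit:
step_arm(commands=[{"translation": [0, 0, -20], "roll": 0}, {"translation": [0, 0, -40], "roll": 0}, {"translation": [0, 0, -40], "roll": 0}, {"translation": [0, 0, -40], "roll": 0}, {"translation": [0, 0, -30], "roll": 0}, {"translation": [24.5, -30.3, 0], "roll": 0}, {"translation": [24.5, -30.3, 0], "roll": 0}, {"translation": [24.5, -30.3, 0], "roll": 0}, {"translation": [24.5, -30.3, 0], "roll": 0}, {"translation": [24.5, -30.3, 0], "roll": 0}, {"translation": [24.5, -30.3, 0], "roll": 0}, {"translation": [24.5, -30.3, 0], "roll": 0}, {"translation": [24.5, -30.3, 0], "roll": 0}, {"translation": [0, 0, 0], "roll": 0}, {"translation": [0, 0, 0], "roll": 0}])

```text
time: 10.25
tool_pos: [0.5541, -0.0092, 0.2441]
tool_rot: [-3.141, 0.001, 0.279]
contact_force: [0.0, -0.7, -0.8]
opening: 0.0139
grip_force: 30.0
```

```bash
python3 - <<'E'
from h import *
p,R=toolaxes();print(p,R.round(4).tolist())
k=get_calibration('wrist');w=read_camera('wrist');cv2.imwrite('pics/w1.png',w[:,:,::-1])
np.save('kw.npy',np.array(k['world_from_camera']))
T=np.array(k['world_from_camera']);K=np.array(k['camera_matrix'])
def proj(P):
    c=np.linalg.inv(T)@np.r_[P,1];q=K@[c[0],-c[1],-c[2]];return q[:2]/q[2]
h=proj([.6265,.0095,.074]);print('pred hole',h)
pin=p.copy();pin[2]-=.011
for n,dz in(('collar',0),('tip',-.05),('top',.042)):print(n,proj(pin+[0,0,dz]))
x,y=h.astype(int);x0=max(x-45,0);y0=max(y-40,0)
c=cv2.resize(w[y0:y0+80,x0:x0+90],(450,400),interpolation=2)
im=np.zeros((400,800,3),np.uint8);im[:400,:450]=c;im[:262,450:]=cv2.resize(w,(350,262));print(x0,y0)
cv2.imwrite('pics/f.png',im[:,:,::-1])
E
```

```text
[ 0.55413348 -0.00918132  0.24408312] [[0.9614, 0.2753, -0.0012], [0.2753, -0.9614, 0.0002], [-0.0011, -0.0006, -1.0]]
pred hole [251.19224078 108.42455442]
collar [249.62708092 234.36305631]
tip [249.55172167 207.8045378 ]
top [249.72917163 270.34242285]
206 68
```

View pics/f.png

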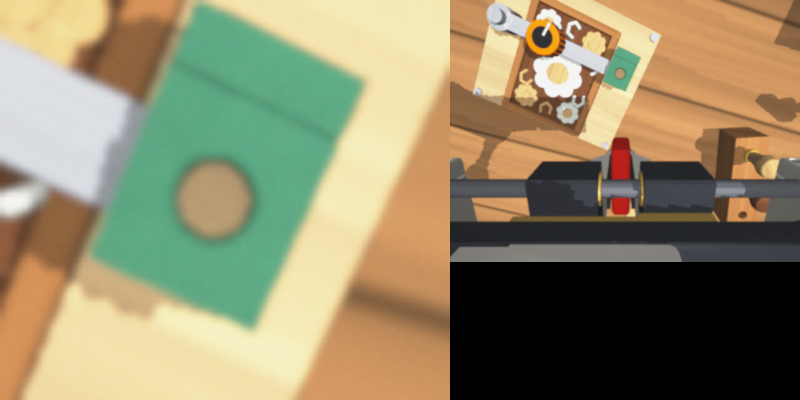

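```bash
python3 - <<'E'
from h import *
w=cv2.cvtColor(cv2.imread('pics/w1.png'),cv2.COLOR_BGR2RGB)
T=np.load('kw.npy');K=np.array(get_calibration('wrist')['camera_matrix']);k={'camera_matrix':K,'world_from_camera':T}
h=ray('wrist',(249,108),.074,k);print('hole top',h)
c=w[78:138,216:286].astype(int);m=((c[...,1]<c[...,0]-10)*255).astype(np.uint8)
n,l,st,ce=cv2.connectedComponentsWithStats(m)
for i in range(1,n):
  if 60<st[i,4]<500: print(st[i],ce[i]+[216,78],ray('wrist',ce[i]+[216,78],.074,k).round(4))
print(w[194:322:2,249].tolist())
p,R=toolaxes()
for dx in(.027,-.027):
  for dz in(.042,.01):
    P=p+R[:,0]*dx;P[2]+=-.011+dz;q=np.linalg.inv(T)@np.r_[P,1];q=K@[q[0],-q[1],-q[2]];print(dx,dz,q[:2]/q[2])
E
```

```text
hole top [0.62627599 0.01188891 0.074     ]
[  0   0  24  10 157] [228.57961783  81.28025478] [0.6463 0.0399 0.074 ]
[ 53   0  17  20 171] [280.40935673  85.69590643] [ 0.6571 -0.0138  0.074 ]
[ 26  23  14  14 148] [248.41216216 107.41216216] [0.6267 0.0127 0.074 ]
[  0  28  33  32 498] [225.68473896 126.21285141] [0.6009 0.0312 0.074 ]
[[201, 145, 95], [198, 144, 94], [197, 143, 92], [185, 128, 84], [135, 49, 38], [128, 20, 16], [131, 27, 23], [129, 23, 21], [131, 25, 22], [132, 28, 22], [134, 31, 27], [135, 29, 27], [146, 29, 26], [173, 33, 27], [187, 33, 28], [189, 32, 27], [188, 32, 27], [188, 32, 26], [188, 33, 27], [188, 32, 26], [188, 32, 25], [188, 32, 27], [189, 32, 25], [189, 32, 27], [188, 32, 22], [187, 32, 25], [189, 33, 27], [187, 29, 24], [188, 32, 27], [188, 35, 28], [188, 32, 27], [188, 33, 29], [186, 32, 22], [185, 33, 28], [137, 44, 44], [70, 65, 69], [88, 90, 94], [92, 95, 101], [106, 109, 116], [109, 112, 118], [120, 123, 130], [134, 137, 147], [139, 142, 152], [140, 144, 152], [139, 141, 150], [129, 132, 140], [115, 117, 126], [86, 79, 85], [161, 47, 47], [186, 33, 28], [187, 37, 31], [187, 35, 29], [185, 30, 24], [184, 30, 25], [185, 33, 28], [183, 29, 22], [183, 28, 19], [185, 34, 28], [185, 35, 28], [181, 33, 25], [175, 90, 59], [198, 143, 92], [133, 105, 59], [118, 97, 51]]
0.027 0.042 [252.60953029 220.44626455]
0.027 0.01 [251.99493993 199.38694773]
-0.027 0.042 [252.22243572 317.76509225]
-0.027 0.01 [251.72441602 282.09649765]
```

Emit:
step_arm(commands=[{"translation": [37.5, 0, 0], "roll": 0}, {"translation": [37, 0, 0], "roll": 0}, {"translation": [0, 0, 33], "roll": 0}, {"translation": [0, 0, 33], "roll": 0}, {"translation": [0, 0, 28], "roll": 0}, {"translation": [0, 0, 0], "roll": 0}, {"translation": [0, 0, 0], "roll": 0}])

```text
time: 10.88
tool_pos: [0.6248, 0.0076, 0.1498]
tool_rot: [-3.14, 0.003, 0.273]
contact_force: [0.1, 0.1, -0.2]
opening: 0.0142
grip_force: 30.0
```

```bash
python3 - <<'E'
from h import *
P=[]
for i in range(3):
  a=read_camera('scene');P.append(toolaxes()[0])
print(np.array(P).round(4).tolist(),observe()['contact_force'])
p=np.mean(P,0);k=get_calibration('scene');T=np.array(k['world_from_camera']);K=np.array(k['camera_matrix'])
for dz in(-.061,-.011,.031):
  q=np.linalg.inv(T)@np.r_[p+[0,0,dz],1];q=K@[q[0],-q[1],-q[2]];print(dz,q[:2]/q[2])
q=np.linalg.inv(T)@[.6265,.012,.074,1];q=K@[q[0],-q[1],-q[2]];print('hole',q[:2]/q[2])
cv2.imwrite('pics/g.png',cv2.resize(a[165:250,280:380],None,fx=6,fy=6,interpolation=2)[:,:,::-1])
E
```

```text
[[0.6262, 0.0077, 0.1519], [0.6269, 0.0079, 0.153], [0.6271, 0.0081, 0.1535]] [ 0.41521134 -0.12187958 -0.85784478]
-0.061 [325.87889837 217.04459516]
-0.011 [327.27564086 203.01708369]
0.031 [328.49933773 190.72747271]
hole [326.12091927 221.07944347]
```

View pics/g.png

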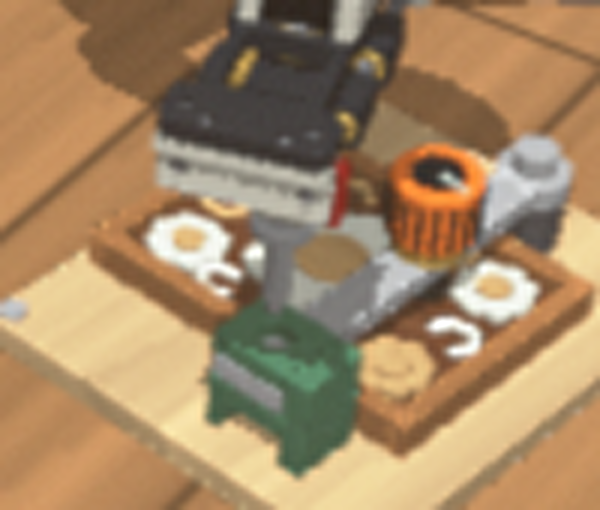

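The scene crop shows the shaft's tip right over the ear's hole, at about (280,310) with the hole at (280,335). I'll nudge it 1.5 mm and lower gently.

Emit:
step_arm(commands=[{"translation": [0, -1.5, 5], "roll": 0}, {"translation": [0, 0, 6], "roll": 0}, {"translation": [0, 0, 5], "roll": 0}, {"translation": [0, 0, 5], "roll": 0}, {"translation": [0, 0, 4], "roll": 0}, {"translation": [0, 0, 0], "roll": 0}])

```text
time: 11.53
tool_pos: [0.6252, 0.0109, 0.1247]
tool_rot: [-3.141, 0.001, 0.275]
contact_force: [0.3, 1.2, -2.5]
opening: 0.0138
grip_force: 30.0
```

Emit:
step_arm(commands=[{"translation": [0, 0, 4], "roll": 0}, {"translation": [0, 0, 4], "roll": 0}, {"translation": [0, 0, 4], "roll": 0}, {"translation": [0, 0, 0], "roll": 0}])

```text
time: 11.87
tool_pos: [0.6256, 0.0112, 0.113]
tool_rot: [-3.14, -0.001, 0.275]
contact_force: [2.7, 4.7, -3.7]
opening: 0.014
grip_force: 30.0
```

Emit:
step_arm(commands=[{"translation": [0.8, -1, 0], "roll": 0}, {"translation": [0, 0, 4], "roll": 0}, {"translation": [0, 0, 4], "roll": 0}, {"translation": [0, 0, 4], "roll": 0}, {"translation": [0, 0, 0], "roll": 0}])

```text
time: 12.28
tool_pos: [0.6256, 0.0116, 0.1006]
tool_rot: [-3.141, 0.001, 0.275]
contact_force: [2.0, 2.2, -3.7]
opening: 0.0136
grip_force: 30.0
```

Emit:
step_arm(commands=[{"translation": [0.5, -0.5, 4], "roll": 0}, {"translation": [0, 0, 4], "roll": 0}, {"translation": [0, 0, 3], "roll": 0}, {"translation": [0, 0, 2], "roll": 0}, {"translation": [0, 0, 0], "roll": 0}])

```text
time: 12.7
tool_pos: [0.6258, 0.0121, 0.088]
tool_rot: [-3.141, 0.001, 0.275]
contact_force: [0.6, 1.0, -2.2]
opening: 0.0135
grip_force: 30.0
```

Emit:
step_arm(commands=[{"translation": [0, 0, 2], "roll": 0}, {"translation": [0, 0, 1.5], "roll": 0}, {"translation": [0, 0, 1], "roll": 0}, {"translation": [0, 0, 0], "roll": 0}])

```text
time: 13.03
tool_pos: [0.6264, 0.0122, 0.0851]
tool_rot: [3.141, -0.001, 0.275]
contact_force: [-1.4, 0.2, 4.0]
opening: 0.0138
grip_force: 30.0
```

Emit:
step_arm(commands=[{"translation": [0, 0, 1], "roll": 0}, {"translation": [0, 0, 0], "roll": 0}])

```text
time: 13.2
tool_pos: [0.6264, 0.0122, 0.0851]
tool_rot: [3.141, -0.001, 0.275]
contact_force: [-5.0, -0.6, 10.3]
opening: 0.0136
grip_force: 30.0
```

Emit:
step_arm(commands=[{"translation": [0, 0, 0], "roll": 0}, {"translation": [0, 0, 0], "roll": 0}, {"translation": [0, 0, 0], "roll": 0}, {"translation": [0, 0, 0], "roll": 0}, {"translation": [0, 0, 0], "roll": 0}, {"translation": [0, 0, -25], "roll": 0}, {"translation": [0, 0, -40], "roll": 0}, {"translation": [0, 0, -40], "roll": 0}, {"translation": [0, 0, -40], "roll": 0}, {"translation": [-35, 0, 0], "roll": 0}, {"translation": [-35, 0, 0], "roll": 0}, {"translation": [0, 0, 0], "roll": 0}, {"translation": [0, 0, 0], "roll": 0}], fingers=0.8)

```text
time: 14.28
tool_pos: [0.5574, -0.007, 0.2284]
tool_rot: [-3.141, 0.001, 0.274]
contact_force: [0.4, -1.0, 0.7]
opening: 0.0733
grip_force: 0.0
```

```bash
python3 - <<'E'
from h import *
p,R=toolaxes();k=get_calibration('wrist');w=read_camera('wrist');s=read_camera('scene');p2=toolaxes()[0];print(p,p2)
hsv=cv2.cvtColor(w,cv2.COLOR_RGB2HSV)
m=cv2.inRange(hsv,(10,200,180),(22,255,255));n,l,st,ce=cv2.connectedComponentsWithStats(m)
for i in range(1,n):
  if st[i,4]>80:
    pts=np.column_stack(np.where(l==i))[:,::-1].astype(np.float32);(c,r)=cv2.minEnclosingCircle(pts)
    print(st[i],c,r,ray('wrist',c,.106,k).round(4))
im=np.zeros((510,800,3),np.uint8);im[:285,:380]=cv2.resize(w,(380,285));im[:408,380:800]=cv2.resize(s[165:250,290:378],(420,408),interpolation=2)
cv2.imwrite('pics/i.png',im[:410,:,::-1]);cv2.imwrite('pics/w2.png',w[:,:,::-1])
E
```

```text
[ 0.55742315 -0.00698275  0.22844473] [ 0.55962831 -0.00680611  0.22851493]
[ 104   30   53   55 1281] (129.79296875, 56.5859375) 28.693307876586914 [0.6437 0.1262 0.106 ]
```

View pics/i.png

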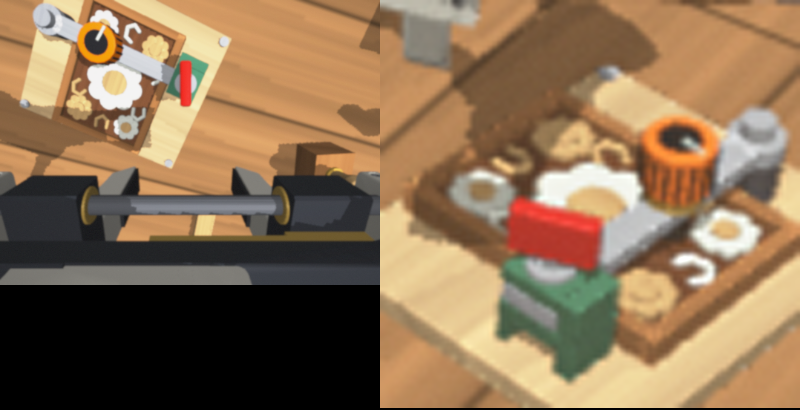

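The scene crop shows the pin with its collar on the upper ear, standing released. Next is the knob.

Emit:
step_arm(commands=[{"translation": [29.1, -26.2, 0], "roll": 0}, {"translation": [29.1, -26.2, 0], "roll": 0}, {"translation": [29.1, -26.2, 0], "roll": 0}, {"translation": [29.1, -26.2, 0], "roll": 0}, {"translation": [0, 0, 8], "roll": -0.12}, {"translation": [0, 0, 10], "roll": -0.12}, {"translation": [0, 0, 10], "roll": -0.12}, {"translation": [0, 0, 10], "roll": -0.12}, {"translation": [0, 0, 10], "roll": -0.12}, {"translation": [0, 0, 15], "roll": -0.12}, {"translation": [0, 0, 20], "roll": -0.12}, {"translation": [0, 0, 20], "roll": -0.12}, {"translation": [0, 0, 20], "roll": -0.12}, {"translation": [0, 0, 15], "roll": -0.12}, {"translation": [0, 0, 10], "roll": 0}, {"translation": [0, 0, 0], "roll": 0}], fingers=1)

```text
time: 15.72
tool_pos: [0.6418, 0.126, 0.0771]
tool_rot: [-3.137, 0.001, 1.472]
contact_force: [-0.8, 1.2, -0.4]
opening: 0.092
grip_force: 0.0
```

Emit:
step_arm(commands=[{"translation": [0, 0, 0], "roll": 0}, {"translation": [0, 0, 0], "roll": 0}, {"translation": [0, 0, 0], "roll": 0}, {"translation": [0, 0, 0], "roll": 0}, {"translation": [0, 0, 0], "roll": 0}, {"translation": [0, 0, 0], "roll": 0}, {"translation": [0, 0, 0], "roll": 0}], fingers=0, grip_force=10)

```text
time: 16.3
tool_pos: [0.6426, 0.1257, 0.0806]
tool_rot: [3.141, -0.0, 1.475]
contact_force: [0.5, -0.4, -0.6]
opening: 0.0501
grip_force: 0.0
```

Emit:
step_arm(commands=[{"translation": [0, 0, 0], "roll": 0}, {"translation": [0, 0, 0], "roll": 0}, {"translation": [0, 0, 0], "roll": 0}, {"translation": [0, 0, 0], "roll": 0}], grip_force=40)

```text
time: 16.63
tool_pos: [0.6424, 0.1257, 0.0805]
tool_rot: [-3.142, -0.0, 1.475]
contact_force: [-2.3, -0.4, 2.9]
opening: 0.045
grip_force: 40.0
```

Gripped at 45 mm opening and 40 N, with little side force. Now I'll turn clockwise (positive roll).

Emit:
step_arm(commands=[{"translation": [0, 0, 0], "roll": 0.06}, {"translation": [0, 0, 0], "roll": 0.06}, {"translation": [0, 0, 0], "roll": 0.06}, {"translation": [0, 0, 0], "roll": 0.06}, {"translation": [0, 0, 0], "roll": 0.06}, {"translation": [0, 0, 0], "roll": 0.06}, {"translation": [0, 0, 0], "roll": 0.06}])

```text
time: 17.22
tool_pos: [0.6421, 0.1258, 0.0804]
tool_rot: [-3.141, 0.0, 1.052]
contact_force: [-2.9, -0.8, 3.7]
opening: 0.0452
grip_force: 40.0
```

```bash
python3 -c "
from cell import *
s=observe();print(s['torque'],s['contact_force'],s['tool_rot'],s['qpos'][5])"
```

```text
[-0.14089558  0.54566403  0.03141846] [-2.87664824 -0.75173024  3.67063791] [-3.14092142e+00  3.10414632e-04  1.05203409e+00] 0.5950723572048976
```

Emit:
step_arm(commands=[{"translation": [0, 0, 0], "roll": 0.06}, {"translation": [0, 0, 0], "roll": 0.06}, {"translation": [0, 0, 0], "roll": 0.06}, {"translation": [0, 0, 0], "roll": 0.06}, {"translation": [0, 0, 0], "roll": 0.06}, {"translation": [0, 0, 0], "roll": 0.06}, {"translation": [0, 0, 0], "roll": 0.06}, {"translation": [0, 0, 0], "roll": 0.06}])

```text
time: 17.88
tool_pos: [0.6418, 0.126, 0.0804]
tool_rot: [-3.141, 0.001, 0.573]
contact_force: [-4.5, 0.1, 4.4]
opening: 0.0455
grip_force: 40.0
```

```bash
python3 -c "
from cell import *
s=observe();print(s['torque'],s['contact_force'],s['tool_rot'],s['qpos'][5])"
```

```text
[0.02467733 0.77533721 0.26328852] [-4.4619802   0.10937137  4.38673   ] [-3.14080816e+00  9.36298350e-04  5.72607678e-01] 1.0747351019762863
```

The moment about z rose from 0.03 to 0.26 N m, so the screw is at its stop and the clutch is slipping. I'll turn on for a clear slip.

Emit:
step_arm(commands=[{"translation": [0, 0, 0], "roll": 0.07}, {"translation": [0, 0, 0], "roll": 0.07}, {"translation": [0, 0, 0], "roll": 0.07}, {"translation": [0, 0, 0], "roll": 0.07}, {"translation": [0, 0, 0], "roll": 0.07}, {"translation": [0, 0, 0], "roll": 0.07}, {"translation": [0, 0, 0], "roll": 0.07}, {"translation": [0, 0, 0], "roll": 0.07}, {"translation": [0, 0, 0], "roll": 0.07}, {"translation": [0, 0, 0], "roll": 0.07}, {"translation": [0, 0, 0], "roll": 0}])

```text
time: 18.8
tool_pos: [0.6417, 0.1264, 0.0804]
tool_rot: [-3.141, 0.001, -0.127]
contact_force: [-5.6, 2.5, 5.6]
opening: 0.0453
grip_force: 40.0
```

```bash
python3 -c "
from cell import *
s=observe();print(s['torque'],s['contact_force'],s['tool_rot'],s['qpos'][5])"
```

```text
[ 0.23475244  1.06216163 -0.04844658] [-5.63845297  2.5372029   5.59384381] [-3.14098137e+00  1.45596837e-03 -1.27318770e-01] 1.7746434600322474
```

Emit:
step_arm(commands=[{"translation": [0, 0, 0], "roll": 0}, {"translation": [0, 0, 0], "roll": 0}, {"translation": [0, 0, 0], "roll": 0}, {"translation": [0, 0, 0], "roll": 0}, {"translation": [0, 0, 0], "roll": 0}, {"translation": [0, 0, -20], "roll": 0}, {"translation": [0, 0, -40], "roll": 0}, {"translation": [0, 0, -40], "roll": 0}, {"translation": [0, 0, -40], "roll": 0}, {"translation": [-30, 0, 0], "roll": 0}, {"translation": [-30, 0, 0], "roll": 0}, {"translation": [-30, 0, 0], "roll": 0}, {"translation": [0, 0, 0], "roll": 0}], fingers=1)

```text
time: 19.88
tool_pos: [0.5479, 0.1376, 0.2201]
tool_rot: [3.141, 0.005, -0.124]
contact_force: [1.4, 0.3, -0.2]
opening: 0.0918
grip_force: 0.0
```

```bash
python3 - <<'E'
from h import *
s=observe();print(s['time'],s['tool_pos'])
w=read_camera('wrist');a=read_camera('scene');b=read_camera('top')
im=np.zeros((600,800,3),np.uint8);im[:300,:400]=cv2.resize(w,(400,300));im[:300,400:]=cv2.resize(a[165:250,280:393],(400,300),interpolation=2)
im[300:,:400]=cv2.resize(b,(400,300));im[300:,400:]=cv2.resize(a,(400,300))
cv2.imwrite('pics/j.png',im[:,:,::-1])
E
```

```text
19.8833 [0.54791538 0.13761648 0.22012025]
```

View pics/j.png

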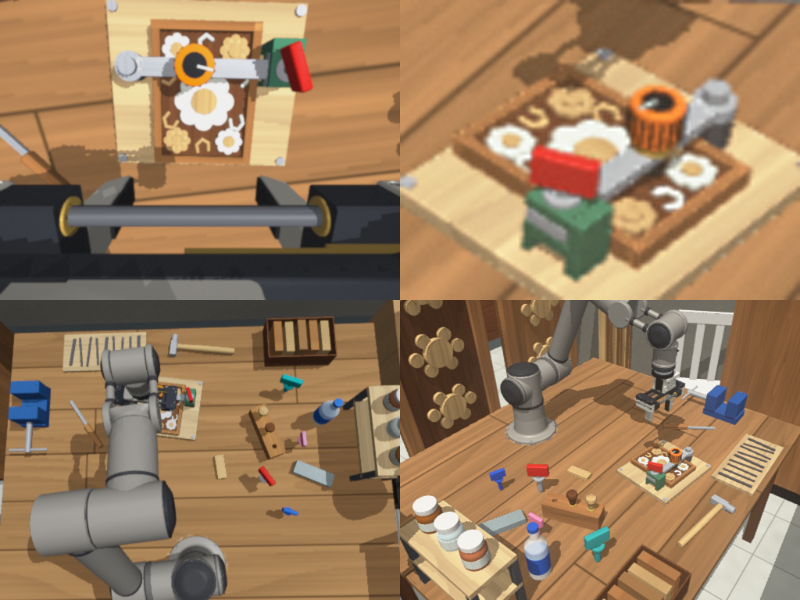

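The views show the pin seated, the bar closed, and the knob's white mark turned about 1.7 rad clockwise. The bottle, gouges, chisel, stone and offcut stand as before, and the gripper is clear of everything.

```bash
python3 -c "
from cell import *
print(hand_in())"
```

```text
the job is handed in; nothing more can be done
None
```

The job is handed in: the bar is closed on its stop, the small red pin sits through the yoke with its collar on the upper ear, and the knob was turned clockwise about 0.8 rad past first slip (about 0.26 N m) and left tight; it took about 20 s and nothing else was disturbed.

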